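# Scan the gearbox label, then stamp it with the press pedal

### The job

Pick up the hand scanner and, keeping it upright, point its window squarely at the middle of the label on the gearbox housing that sits in the marking press, about 10 cm off and level with the label, and hold it steady there for a second. Set the scanner back on its mat, standing on its foot (do not drop it), then with the gripper's fingers press the pedal right down to its stop for a second to stamp the housing, and let it come all the way up. Leave the housing and everything else on the bench where it is.

Things in the scene. Friction and masses are not known exactly. Their poses are not given: they have to be found in the camera images.
- press: grey C-frame marking press, fixed: base plate 210 x 180 mm, anvil whose top is 60 mm up, column 50 x 100 mm and 420 mm high centred 110 mm along its +x, head over the anvil between 270 and 400 mm up. Origin: at bench height under the middle of the anvil. Its -x side is the open front
- gearbox: die-cast aluminium gearbox housing, 110 x 110 mm and 130 mm high, standing loose on the press anvil. Origin: centre of its underside. Its upper front (-x) edge is cut off by a 45 degree slope, 64 mm long, that carries the label
- label (a point): centre of the white barcode label (34 x 60 mm) on the sloping front of that housing, 33 mm in front (-x) of the housing's axis and 108 mm above its underside. Its axes are the housing's: seen from above the label looks to -x
- mat: thin fixed black rubber mat, 160 x 150 x 4 mm, where the scanner stands. Origin: centre of its underside
- scanner: pistol hand scanner, 160 mm high, 0.25 kg, standing on its black foot (90 x 80 x 22 mm); upright handle 36 x 34 mm; on top a level head 110 mm long (x), 46 mm wide (y), between 120 and 160 mm above the underside. Origin: centre of the foot's underside. It looks along its +x
- scanner_window (a point): centre of the scanner's window, at the head's front end, 65 mm ahead (+x) of and 140 mm above its origin; it looks along the scanner's +x (level when it stands)
- scanner_grip (a point): middle of the scanner's head, 10 mm ahead of and 140 mm above its origin; can be gripped across the 46 mm width (y) from above
- pedal_base: fixed grey base plate of the pedal, 190 x 120 x 12 mm. Origin: centre of its underside. The hinge lies along its y, 75 mm towards +x and 32 mm up
- pedal_tread (a point): middle of the top of the pedal's ribbed rubber tread, 120 mm from the hinge; the plate is 165 mm long, 90 mm wide and slopes up from the hinge towards the base's -x. This point is about 74 mm up at rest, 41 mm up at the stop
- pedal (a joint): angle of the pedal: 0 at rest (up), 0.28 rad at its stop (down, plate level). A spring brings it back up; holding it down takes about 10 N on the tread. It drives the press stamp
- spare_gearbox: bystander: smaller die-cast housing (77 x 77 x 91 mm, label on its slope too) standing on the bench, not in the press. Origin: centre of its underside
- screwdriver: bystander: screwdriver, 200 mm long, lying along its x. Origin: middle of its length
- wrench: bystander: steel wrench, 180 mm long, lying along its x. Origin: middle of its length
- fixture_block: bystander: white plastic fixture block, 100 x 80 x 46 mm. Origin: centre of its underside
- mug: bystander: white mug, 80 mm across, 90 mm high, handle at its +y. Origin: centre of its underside
- small_bin: bystander: open red parts bin, 160 x 100 x 70 mm. Origin: centre of its underside
Things that resemble listed ones, but are neither listed nor needed, are in the scene too. Leave any purple or turquoise look-alike of the gearbox alone.

How it is judged:
By the outcome, as a careful person would: the job done as asked, in the order asked, and still so for the second after the job is handed in, with the robot touching nothing.
It also fails if it takes over 58 s, if anything falls off the work surface, if the arm or the gripper's body presses on something with over 40 N, if the wrist force passes 120 N, or if a joint passes its speed limit or range.

### The arm

A 6-joint arm with a two-finger parallel gripper is mounted at the origin on the work surface. World frame = base frame: x ahead of the robot, y to its left, z up, the work surface at z = 0. Lengths are in mm, angles in degrees, forces in N, time in s.
With the tool pointing down it reaches from about 300 to 850 mm from the base axis. Payload 4.2 kg.
Tool frame: the origin (TCP) lies midway between the tips of the shut fingers; the grasp point (between the pads) lies 19 mm behind it; z points along the fingers, y is the line along which they close (so a half turn about z gives the same grasp; the last joint's range is limited). The gripper opens to 91 mm and grips with 3 to 60 N. Pads are 32 mm wide; open, the fingers measure 118 mm over their backs; the gripper's body (76 mm by 178 mm) begins 60 mm behind the grasp point.
Start: joints at [68.698, 18.312, 89.639, -0, 72.044, -1.146], TCP at [198.141, 539.799, 213.976] pointing down, gripper open.
Joint ranges: [-177.97, 177.97], [-48.28, 115.42], [12.27, 149.76], [-77.06, 257.06], [2.81, 150.46], [-146.56, 146.56]. Speed limits (degrees/s): [147.25, 147.25, 180, 180, 180, 180].

### API

Orientations are given as [roll, pitch, yaw] about the fixed x, y, z axes, in that order (R = Rz(yaw) Ry(pitch) Rx(roll)).
In Python, from workcell import env gives the robot as it stands.
- The arm moves only by the tool send_rows, never from a script. Its argument "steps" is a list that holds one entry, the list of rows, each a list of 5 numbers: the shift along the tool's x, y, z scaled (see below), then the turn about the tool's z scaled (see below), then the opening, from 0 (shut) to 1 (fully open). In form: [[[dx, dy, dz, yaw, fingers], ...]]. A call has 1 to 5 rows; each row shifts and turns the commanded pose from where the row before left it, along the tool's axes as they then stand; what a row does not reach is not made up. The controller multiplies each number of a shift by 0.04 m and each number of a turn by 0.12 rad. A row lasts 1/12 s, in which the tool goes at most 41.7 mm and 7.16 degrees, less where a joint would pass 70% of its speed; a pose out of reach is approached as far as the arm can. A call with a number of a shift or a turn outside -1 to 1 is refused whole. A call with a gripper value outside its range is refused whole. The fingers move at their own pace and stop on an object; "squeeze" is the grip in N (left out, the last holds). Time passes only in rows, so rows that do not move let the fingers close. It gives the time, the measured TCP pose, the force, the opening and the grip force at its end, in the units of the state.
- env.state(): the state, without advancing time (a new reading comes with each control period).
- env.grab_frame(name): name is "scene" or "top" or "wrist"; returns a dict with "pixels" (400x640x3 uint8, red, green, blue), "depth" (400x640 float32, mm along the optical axis (not along the pixel's ray), 0 where there is no reading), "intrinsics" (3x3 intrinsics, pixels), "cam_to_world" (4x4, takes a point from camera to world coordinates). Camera axes: x right, y down, z forward; pixel columns grow to the right and rows downward; lengths in mm; the calibration is good to about 2 mm. A picture is of the moment at which its call begins.
- env.job_done(): hands the job in; it is judged then, once.
The state is a dict: "time_s": time; "qpos": joint angles; "qvel": joint speeds; "effort": joint torques, N m; "ee_pos": TCP position; "ee_rot": TCP orientation; "force": force on the tool from outside, world axes, zero at the start; "torque": the same for the moment, N m; "gripper_width": finger opening in mm; "gripper_force": force on a finger pad.
Only numpy, scipy, OpenCV 4.12 (cv2) and the standard library are available. Lean on these libraries where they do the work, as an engineer would, in place of code of your own. Each camera call takes 0.05 s, during which the arm holds its last target. There are 200 camera calls.

## Working session

There is one attempt and no reset: what is moved stays moved. The work goes in short steps, Python scripts to look and compute and a tool call to move; the robot and the scene stay as the last step left them, time stands still between calls to the robot, and variables do not carry over. Pictures are saved under pics/ and viewed, at most 10 in all, crops included, and the job is handed in when it is done.

Besides the shell and the picture viewer there is one more tool, called after "Request:" as name(argument=value, ...) on one line, values as JSON. send_rows: Moves the arm, as the interface text tells. Shifts and turns lie within -1 to 1; 1 stands for 0.04 m of shift or 0.12 rad of turn. Its arguments: {"type":"object","properties":{"steps":{"type":"array"},"squeeze":{"type":"number"}},"required":["steps"]}

```bash
mkdir -p pics
cat > h.py <<'E'
import numpy as np, cv2
from workcell import env
def grab(n,save=None):
    f=env.grab_frame(n)
    if save:
        cv2.imwrite('pics/'+save+'.png',f['pixels'][...,::-1]); np.savez('pics/'+save+'.npz',**f)
    return f
def load(s): return dict(np.load('pics/'+s+'.npz'))
def cloud(f):
    d=f['depth'];K=f['intrinsics'];v,u=np.mgrid[:d.shape[0],:d.shape[1]]
    p=np.stack([(u-K[0,2])/K[0,0]*d,(v-K[1,2])/K[1,1]*d,d],-1)
    T=f['cam_to_world'];return p@T[:3,:3].T+T[:3,3]
def proj(f,P):
    T=np.linalg.inv(f['cam_to_world']);c=np.atleast_2d(P)@T[:3,:3].T+T[:3,3]
    c=c@f['intrinsics'].T;return c[:,:2]/c[:,2:]
E
python3 - <<'E'
from h import *
print(env.state())
for n in('top','scene','wrist'):
    f=grab(n,n+'0');print(n,f['cam_to_world'].round(2).tolist(),f['intrinsics'][0,0])
E
```

```text
{'time_s': 0.0, 'qpos': array([ 6.86964198e+01,  1.83502847e+01,  8.97059691e+01, -1.75701792e-03,
        7.20416633e+01, -1.14698676e+00]), 'qvel': array([-0.05151494, -0.02597248, -0.07078314, -0.0251328 , -0.00300618,
       -0.08337111]), 'effort': array([ 9.70841138e-04, -4.12463057e+01, -2.31967145e+01,  7.29157543e-02,
        4.59617155e-02, -1.52434241e-04]), 'ee_pos': array([197.97742741, 539.31861151, 213.13682007]), 'ee_rot': array([-1.79902069e+02, -2.89884490e-04,  1.59843950e+02]), 'force': array([ 0.15541827,  0.36637455, -0.2608591 ]), 'torque': array([-0.00069411, -0.01728987,  0.03477775]), 'gripper_force': 0.0, 'gripper_width': 90.86956687434552}
top [[-0.11, -0.97, 0.2, 164.88], [-0.99, 0.11, -0.02, 72.44], [-0.0, -0.2, -0.98, 1600.16], [0.0, 0.0, 0.0, 1.0]] 477.287793987947
scene [[0.99, 0.1, -0.03, 506.53], [0.11, -0.91, 0.4, -563.78], [0.01, -0.4, -0.92, 1512.15], [0.0, 0.0, 0.0, 1.0]] 479.8112832789129
wrist [[0.34, 0.9, 0.26, 124.65], [0.94, -0.33, -0.1, 566.79], [-0.0, 0.28, -0.96, 382.64], [0.0, 0.0, 0.0, 1.0]] 305.79091036811263
```

View pics/top0.png

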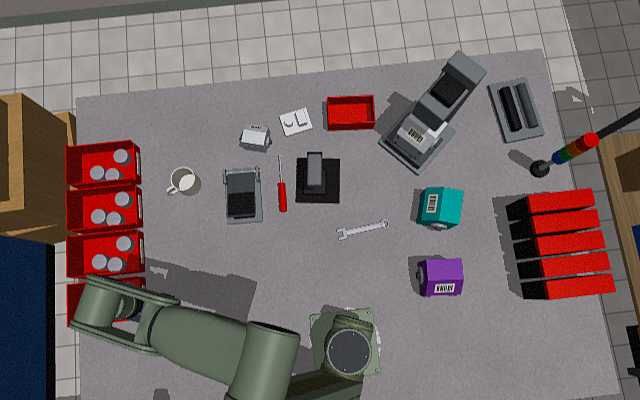

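View pics/scene0.png

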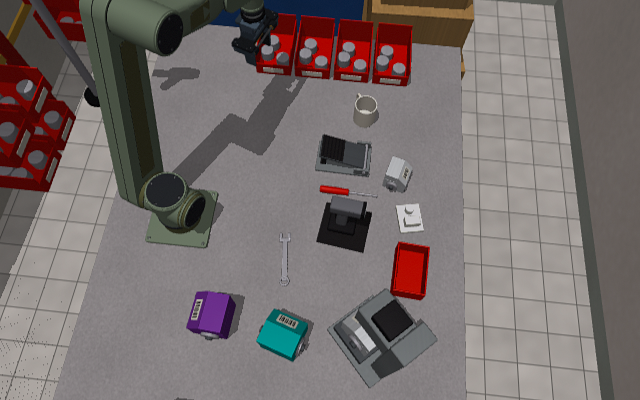

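The top view shows the scanner on the black mat at about (316,175), the pedal at (243,195) and the press with the labelled housing at (418,133). The teal and purple look-alikes are at (440,207) and (441,277). The scene view agrees: scanner at (347,215), pedal at (345,155), press at (375,335).

```bash
cat > m.py <<'E'
from h import *
def rect(P):
    r=cv2.minAreaRect(P[:,:2].astype(np.float32));return np.round(r[0],1),np.round(r[1],1),round(r[2],1),len(P),np.percentile(P[:,2],[5,50,95]).round(1)
def box(s,u0,u1,v0,v1,z0,z1):
    f=load(s);c=cloud(f)[v0:v1,u0:u1].reshape(-1,3);col=f['pixels'][v0:v1,u0:u1].reshape(-1,3).astype(int)
    m=(c[:,2]>z0)&(c[:,2]<z1);return c[m],col[m]
if __name__=='__main__':
    R={'top0':dict(sc=(285,350,135,212),pe=(215,272,160,230),pr=(370,490,45,180)),
       'scene0':dict(sc=(312,378,185,255),pe=(310,376,130,180),pr=(325,440,285,390))}
    for s,d in R.items():
        print(s)
        print('head',rect(box(s,*d['sc'],150,175)[0]))
        print('foot',rect(box(s,*d['sc'],15,32)[0]))
        P,c=box(s,*d['sc'],-3,10);k=c.max(1)<45;print('mat',rect(P[k]))
        P,c=box(s,*d['pe'],-5,100)
        print('pedalbase',rect(P[(P[:,2]>7)&(P[:,2]<17)]));print('pedalplate',rect(P[P[:,2]>45]))
        print('presshead',rect(box(s,*d['pr'],385,410)[0]))
        print('colhigh',rect(box(s,*d['pr'],411,430)[0]))
        print('base',rect(box(s,*d['pr'],8,30)[0]))
        P,c=box(s,*d['pr'],135,188);k=c.min(1)>150;print('label?',rect(P[k]),P[k].mean(0))
        P,c=box(s,*d['pr'],186,200);print('gbtop',rect(P))
E
python3 m.py
```

```text
top0
head (array([547.2,  36.7]), array([ 44. , 108.5]), 83.4, 518, array([157. , 162.4, 168.2]))
foot (array([576.2,  65.1]), array([137. , 269.5]), 84.1, 343, array([17.3, 24.3, 29.9]))
mat (array([547.3,  25.5]), array([149.8, 157.1]), 81.9, 1049, array([-1.8,  3.4,  8.4]))
pedalbase (array([532., 286.]), array([190.3, 229.5]), 83.2, 504, array([ 7.4, 11.3, 16.4]))
pedalplate (array([518.1, 276.3]), array([165.1, 115.7]), 3.3, 1024, array([46.7, 68.5, 85.4]))
presshead (array([ 681.2, -363. ]), array([ 99.8, 125.9]), 42.7, 852, array([388.5, 398.1, 405.1]))
colhigh (array([ 711.1, -394.9]), array([99.7, 53.3]), 41.6, 677, array([413.1, 418.4, 422.2]))
base (array([ 722.8, -397.3]), array([433.6, 441.3]), 83.4, 833, array([ 9.3, 18.3, 26.1]))
label? (array([ 605.1, -313.6]), array([145.3,  79.9]), 85.8, 152, array([143.6, 165. , 187.6])) [ 612.49847483 -313.3192834   167.9520614 ]
gbtop (array([ 672.2, -350.6]), array([109.4, 139.2]), 45.0, 234, array([186.5, 189.3, 194.6]))
scene0
head (array([549.6,  33.2]), array([ 49.3, 111.6]), 82.6, 534, array([155.6, 164. , 169.7]))
foot (ar
[... 187 characters left out ...]
y([520.3, 298.3]), array([233.7, 203.7]), 5.4, 508, array([ 7.5, 11.8, 16.1]))
pedalplate (array([522.5, 279.2]), array([118.4, 169.9]), 89.8, 947, array([46.5, 67.5, 85.9]))
presshead (array([ 680.6, -372.1]), array([ 86.8, 129.4]), 42.0, 1018, array([394. , 400.5, 404.2]))
colhigh (array([ 712.8, -397.5]), array([100.4,  49.9]), 42.2, 1057, array([416.8, 420.6, 424. ]))
base (array([ 692.7, -319. ]), array([349.5, 307.5]), 6.1, 1038, array([ 8.7, 20.2, 26.2]))
label? (array([ 622.6, -366.6]), array([30.9, 59.8]), 44.5, 36, array([138.5, 186.6, 187.9])) [ 624.04523607 -361.93316491  180.04387266]
gbtop (array([ 647.2, -387.2]), array([ 26.7, 144.4]), 43.7, 274, array([186.9, 190.8, 197. ]))
```

Run:
```python
from h import *
a=load('top0')['pixels'];b=load('scene0')['pixels']
R=lambda i:cv2.resize(i,(400,300),interpolation=cv2.INTER_CUBIC)
o=np.vstack([np.hstack([R(a[130:214,262:374]),R(a[50:185,365:545])]),np.hstack([R(b[120:255,290:470]),R(b[270:390,310:470])])])
cv2.imwrite('pics/crop1.png',o[...,::-1])
```

```text
(no output)
```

View pics/crop1.png

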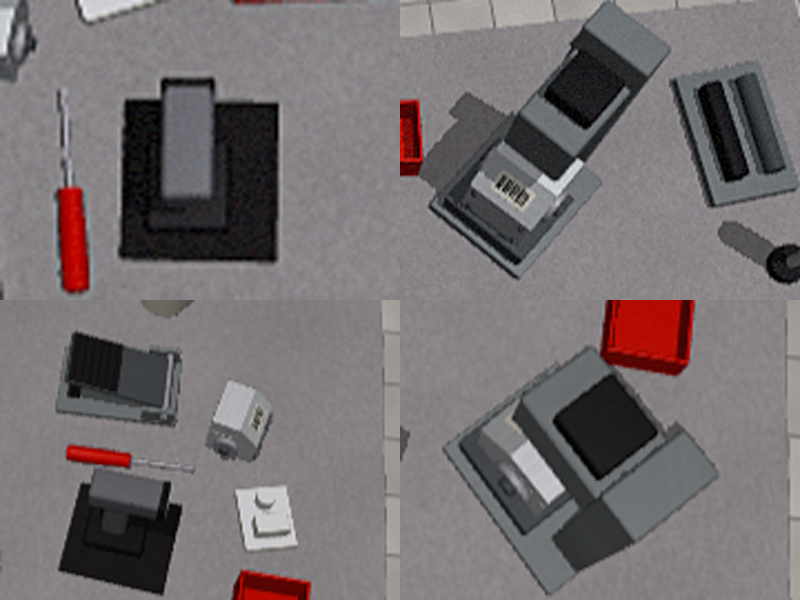

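The crop shows the scanner's dark window end toward world +x (188,85), the label at (513,188), and the pedal's ribbed end at world -x. Scanner yaw is about -7° and press yaw about -48°. Next I'll hover and measure with the wrist camera.

```bash
cat > plan.py <<'E'
import sys
from h import *
def plan(p,yaw,n,g,start=None):
    s=env.state();p0=np.array(start[:3]) if start else s['ee_pos'];y0=start[3] if start else s['ee_rot'][2]
    dyaw=(yaw-y0+180)%360-180; out=[];d=(np.array(p)-p0)/n
    for i in range(n):
        a=np.radians(y0+dyaw*i/n)
        out.append([round(v,3) for v in (d@[np.cos(a),np.sin(a),0]/40,d@[np.sin(a),-np.cos(a),0]/40,-d[2]/40,-np.radians(dyaw/n)/.12)]+[g])
    for i in range(0,n,5): print(out[i:i+5])
if __name__=='__main__':
    a=list(map(float,sys.argv[1:]));plan(a[:3],a[3],int(a[4]),a[5],a[6:] or None)
E
python3 plan.py 548 35 330 173 17 1 198.1 539.8 214 159.84
python3 plan.py 450 -120 330 140 5 1 548 35 330 173
```

```text
[[np.float64(-0.739), np.float64(-0.52), np.float64(-0.171), np.float64(-0.113), 1.0], [np.float64(-0.732), np.float64(-0.529), np.float64(-0.171), np.float64(-0.113), 1.0], [np.float64(-0.725), np.float64(-0.539), np.float64(-0.171), np.float64(-0.113), 1.0], [np.float64(-0.717), np.float64(-0.549), np.float64(-0.171), np.float64(-0.113), 1.0], [np.float64(-0.71), np.float64(-0.559), np.float64(-0.171), np.float64(-0.113), 1.0]]
[[np.float64(-0.702), np.float64(-0.568), np.float64(-0.171), np.float64(-0.113), 1.0], [np.float64(-0.694), np.float64(-0.578), np.float64(-0.171), np.float64(-0.113), 1.0], [np.float64(-0.687), np.float64(-0.587), np.float64(-0.171), np.float64(-0.113), 1.0], [np.float64(-0.679), np.float64(-0.596), np.float64(-0.171), np.float64(-0.113), 1.0], [np.float64(-0.67), np.float64(-0.605), np.float64(-0.171), np.float64(-0.113), 1.0]]
[[np.float64(-0.662), np.float64(-0.614), np.float64(-0.171), np.float64(-0.113), 1.0], [np.float64(-0.654), np.float64(-0.623), np.float64(-0.171), np.float64(-0.113), 1.0], [np.float64(-0.645), np.float64(-0.632), np.float64(-0.171), np.float64(-0.113), 1.0], [np.float64(-0.637), np.float64(-0.641), np.float64(-0.171), np.float64(-0.113), 1.0], [np.float64(-0.628), np.float64(-0.649), np.float64(-0.171), np.float64(-0.113), 1.0]]
[[np.float64(-0.619), np.float64(-0.658), np.float64(-0.171), np.float64(-0.113), 1.0], [np.float64(-0.61), np.float64(-0.666), np.float64(-0.171), np.float64(-0.113), 1.0]]
[[np.float64(0.392), np.float64(-0.829), np.float64(-0.0), np.float64(0.96), 1.0], [np.float64(0.294), np.float64(-0.868), np.float64(-0.0), np.float64(0.96), 1.0], [np.float64(0.192), np.float64(-0.897), np.float64(-0.0), np.float64(0.96), 1.0], [np.float64(0.088), np.float64(-0.913), np.float64(-0.0), np.float64(0.96), 1.0], [np.float64(-0.018), np.float64(-0.917), np.float64(-0.0), np.float64(0.96), 1.0]]
```

Request:
send_rows(steps=[[[-0.74, -0.52, -0.2, -0.1, 1], [-0.73, -0.53, -0.2, -0.1, 1], [-0.73, -0.54, -0.2, -0.1, 1], [-0.72, -0.55, -0.2, -0.1, 1], [-0.71, -0.56, -0.2, -0.1, 1]]])

```text
time_s: 0.57
ee_pos: [301.3, 389.2, 254.0]
ee_rot: [-180.0, -0.0, 163.4]
force: [0.3, 0.5, -0.4]
gripper_width: 90.9
gripper_force: 0.0
```

Request:
send_rows(steps=[[[-0.7, -0.57, -0.2, -0.1, 1], [-0.7, -0.58, -0.2, -0.1, 1], [-0.69, -0.59, -0.2, -0.1, 1], [-0.68, -0.6, -0.2, -0.1, 1], [-0.67, -0.6, -0.2, -0.1, 1]]])

```text
time_s: 0.98
ee_pos: [402.9, 239.2, 294.3]
ee_rot: [180.0, -0.0, 166.8]
force: [0.9, 0.2, 0.5]
gripper_width: 91.0
gripper_force: 0.0
```

Request:
send_rows(steps=[[[-0.66, -0.61, -0.2, -0.1, 1], [-0.65, -0.62, -0.2, -0.1, 1], [-0.65, -0.63, -0.2, -0.1, 1], [-0.64, -0.64, -0.1, -0.1, 1], [-0.6, -0.65, -0.1, -0.1, 1]]])

```text
time_s: 1.4
ee_pos: [502.5, 89.4, 326.2]
ee_rot: [180.0, 0.0, 170.2]
force: [0.9, 0.7, -0.1]
gripper_width: 91.2
gripper_force: 0.0
```

```bash
sed -i 's/round(v,3)/round(float(v),2)/' plan.py
python3 - <<'E'
from h import *
grab('wrist','wA')
E
python3 plan.py 460 -100 330 138 5 1
```

```text
[[0.07, -0.95, -0.02, 0.93, 1.0], [-0.04, -0.95, -0.02, 0.93, 1.0], [-0.15, -0.94, -0.02, 0.93, 1.0], [-0.25, -0.92, -0.02, 0.93, 1.0], [-0.35, -0.88, -0.02, 0.93, 1.0]]
```

Request:
send_rows(steps=[[[0.07, -0.95, 0, 0.93, 1], [-0.04, -0.95, 0, 0.93, 1], [-0.15, -0.94, 0, 0.93, 1], [-0.25, -0.92, 0, 0.93, 1], [-0.35, -0.88, 0, 0.93, 1]]])

```text
time_s: 1.87
ee_pos: [455.4, -94.9, 325.7]
ee_rot: [-180.0, -0.0, 137.9]
force: [0.5, 0.2, -0.2]
gripper_width: 91.5
gripper_force: 0.0
```

Run:
```python
from h import *
grab('wrist','wB')
a,b=[cv2.imread(f'pics/{n}.png') for n in('wA','wB')]
cv2.imwrite('pics/ab.png',np.vstack([cv2.resize(a,(480,300)),cv2.resize(b,(480,300))]))
```

```text
(no output)
```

View pics/ab.png

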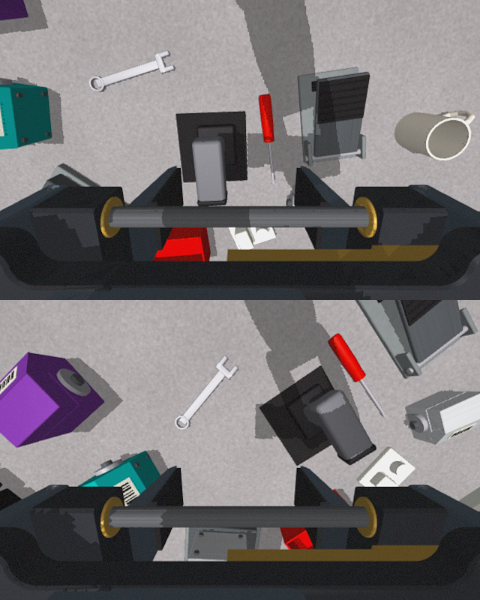

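The wrist views show the scanner at (207,170) in A and (340,420) in B (half-scale stack). The gripper hides the label, so I'll take the label from the top and scene cameras.

Run:
```python
from m import *
# scanner head from wrist clouds
for s,b in(('wA',(240,310,170,280)),('wB',(390,500,100,230))):
    P,c=box(s,*b,150,175);print(s,'head',rect(P))
    P,c=box(s,*b,153,175);print(s,'head2',rect(P))
    f=load(s);C=cloud(f);m=((C[...,2]>150)&(C[...,2]<175)).astype(np.uint8)
    # window (dark) end
    k=c.max(1)<50;print('dark',P[k].mean(0),k.sum())
f=load('top0');C=cloud(f);px=f['pixels'].astype(int)
sub=(slice(90,170),slice(385,450))
p=px[sub];c=C[sub]
print('gearbox sample colors, label region:')
cre=(p[...,0]-p[...,2]>8)&(p[...,0]>120)
n,lab,st,cen=cv2.connectedComponentsWithStats(cre.astype(np.uint8));
for i in range(1,n):
    if st[i,4]>15: q=c[lab==i];print(st[i],cen[i]+[385,90],np.median(q,0))
# housing faces
z=c[...,2]
import itertools
flat=c.reshape(-1,3)
h=flat[(flat[:,2]>100)&(flat[:,2]<200)]
print('housing',len(h),rect(h))
# slope plane ransac
best=None;rng=np.random.default_rng(0)
for _ in range(800):
    a,b_,d=h[rng.choice(len(h),3,False)];nn=np.cross(b_-a,d-a);L=np.linalg.norm(nn)
    if L<50: continue
    nn/=L;nn*=np.sign(nn[2]);
    if not .6<nn[2]<.8: continue
    m=abs((h-a)@nn)<3
    if best is None or m.sum()>best.sum(): best=m
q=h[best];cc=q.mean(0);nn=np.linalg.svd(q-cc)[2][2];nn*=np.sign(nn[2]);print('slope',best.sum(),cc,nn,np.degrees(np.arctan2(nn[1],nn[0])))
r=np.array([-nn[1],nn[0],0]);r/=np.linalg.norm(r);t=np.cross(nn,r)
for e in(r,t): w=(q-cc)@e;print(np.percentile(w,[1,50,99]).round(1), ((np.percentile(w,1)+np.percentile(w,99))/2*e+cc).round(1))
b=px[98:168,380:456].astype(np.uint8)
cv2.imwrite('pics/lab.png',cv2.resize(b,(608,560),interpolation=cv2.INTER_NEAREST)[...,::-1])
```

```text
wA head (array([551. ,  34.7]), array([ 46.6, 112.2]), 83.2, 3464, array([158. , 162.5, 164. ]))
wA head2 (array([551. ,  34.7]), array([ 46.6, 112.2]), 83.2, 3429, array([158.5, 162.5, 164. ]))
dark [597.71112962  31.1758075  162.93328266] 104
wB head (array([550.3,  34.3]), array([ 47.9, 111.9]), 82.7, 4206, array([156.9, 162.5, 164. ]))
wB head2 (array([550.3,  34.3]), array([ 47.9, 111.9]), 82.7, 4125, array([158. , 162.5, 164. ]))
dark [596.24892021  27.6677454  163.01305248] 215
gearbox sample colors, label region:
[21 37 20 18 68] [415.44117647 137.35294118] [ 608.20384282 -288.75704254  162.97500726]
housing 1187 (array([ 643.6, -321.2]), array([139.1, 150.2]), 56.2, 1187, array([113.2, 166. , 190.9]))
slope 488 [ 616.67008758 -292.27425718  167.60501295] [-0.48771954  0.50763606  0.71023607] 133.85369544130197
[-52.8   0.2  54.9] [ 615.9 -293.   167.6]
[-37.1   0.6  38.3] [ 617.  -292.6  168. ]
```

View pics/lab.png

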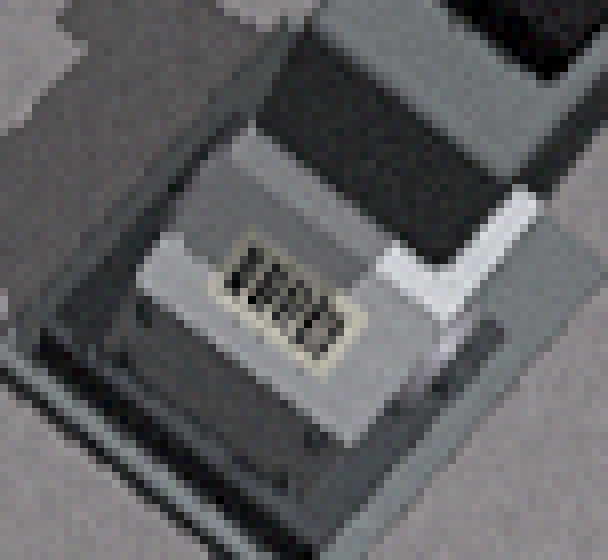

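The label's corners are at (210,285), (250,228), (370,310) and (325,378) in the 8x crop. I'll intersect those rays with the fitted slope plane.

```bash
python3 - <<'E'
from m import *
f=load('top0');K=f['intrinsics'];T=f['cam_to_world']
c0=np.array([616.67,-292.27,167.6]);n=np.array([-.4877,.5076,.7102])
def hit(u,v):
    d=T[:3,:3]@np.linalg.solve(K,[u,v,1.]);o=T[:3,3];return o+d*((c0-o)@n)/(d@n)
k=lambda x,y:(380+x/8-.5,98+y/8-.5)
Q=[hit(*k(*p)) for p in((210,285),(250,228),(370,310),(325,378))]
for q in Q: print(q.round(1))
print('centre',np.mean(Q,0).round(1))
for a,b in((0,3),(1,2)):d=Q[b]-Q[a];print(np.linalg.norm(d),np.degrees(np.arctan2(d[1],d[0])))
# slope normal from scene / housing top plane edges / anvil edges
for s,b in(('top0',(370,490,45,180)),('scene0',(325,440,285,390))):
    P,c=box(s,*b,50,70);print(s,'anvil',rect(P))
    P,c=box(s,*b,185,198);print('top',rect(P))
# slope from scene
P,c=box('scene0',325,440,285,390,140,186);print(len(P),rect(P))
rng=np.random.default_rng(0);best=None
for _ in range(800):
    a,b_,d=P[rng.choice(len(P),3,False)];nn=np.cross(b_-a,d-a);L=np.linalg.norm(nn)
    if L<50: continue
    nn/=L;nn*=np.sign(nn[2])
    if not .6<nn[2]<.8: continue
    m=abs((P-a)@nn)<3
    if best is None or m.sum()>best.sum(): best=m
if best is not None:
    q=P[best];cc=q.mean(0);nn=np.linalg.svd(q-cc)[2][2];nn*=np.sign(nn[2]);print(best.sum(),cc,nn,np.degrees(np.arctan2(nn[1],nn[0])))
E
python3 plan.py 550.5 34.5 230 172.8 6 1
```

```text
[ 630.  -265.7  157.7]
[ 644.8 -280.   178.2]
[ 605.5 -320.8  180.3]
[ 587.1 -305.2  156.5]
centre [ 616.8 -292.9  168.2]
58.347652010279006 -137.3566010614173
56.66865005854904 -133.9943550879833
top0 anvil (array([ 688.8, -267.4]), array([289. , 132.6]), 41.3, 503, array([52.1, 58.8, 67.8]))
top (array([ 672.1, -352.2]), array([109.2, 140.2]), 43.3, 268, array([185.4, 188.8, 194.3]))
scene0 anvil (array([ 669.9, -268.7]), array([306.2, 192.7]), 65.5, 468, array([53.6, 60.5, 68.4]))
top (array([ 647.9, -387.9]), array([ 26.7, 147.3]), 43.7, 277, array([186.1, 190.6, 195.1]))
345 (array([ 621.9, -358.2]), array([ 91.8, 211.5]), 16.3, 345, array([142.5, 162. , 184.6]))
162 [ 587.89514108 -313.49157132  162.84358866] [-0.50970841  0.50321753  0.69783197] 135.36714925202713
[[0.09, 0.69, 0.4, -0.86, 1.0], [0.01, 0.69, 0.4, -0.86, 1.0], [-0.06, 0.69, 0.4, -0.86, 1.0], [-0.13, 0.68, 0.4, -0.86, 1.0], [-0.2, 0.67, 0.4, -0.86, 1.0]]
[[-0.26, 0.64, 0.4, -0.86, 1.0]]
```

Request:
send_rows(steps=[[[0.09, 0.69, 0.4, -0.86, 1], [0.01, 0.69, 0.4, -0.86, 1], [-0.06, 0.69, 0.4, -0.86, 1], [-0.13, 0.68, 0.4, -0.86, 1], [-0.2, 0.67, 0.4, -0.86, 1]]])

```text
time_s: 2.33
ee_pos: [535.9, 21.8, 245.0]
ee_rot: [180.0, -0.0, 168.0]
force: [0.3, 0.1, 0.6]
gripper_width: 91.1
gripper_force: 0.0
```

Request:
send_rows(steps=[[[-0.26, 0.64, 0.4, -0.86, 1], [0, 0, 0, 0, 1], [0, 0, 0, 0, 1]]])

```text
time_s: 2.58
ee_pos: [550.7, 44.4, 228.4]
ee_rot: [-180.0, -0.2, 173.8]
force: [-0.6, -0.1, 1.1]
gripper_width: 91.1
gripper_force: 0.0
```

```bash
python3 plan.py 550.5 34.5 125 172.8 5 1
python3 - <<'E'
from m import *
f=grab('wrist','wC')
print(proj(f,[[550.5,34.5,164]]))
P,c=box('wC',150,500,100,330,154,175);P=P[np.hypot(P[:,0]-550,P[:,1]-34)<75]
print(rect(P))
E
```

```text
[[-0.0, -0.05, 0.52, 0.03, 1.0], [-0.0, -0.05, 0.52, 0.03, 1.0], [-0.0, -0.05, 0.52, 0.03, 1.0], [-0.0, -0.05, 0.52, 0.03, 1.0], [-0.01, -0.05, 0.52, 0.03, 1.0]]
[[305.30264039 216.60105748]]
(array([550.9,  34.2]), array([ 47.6, 112.2]), 83.5, 7135, array([159.1, 162.5, 163.8]))
```

Request:
send_rows(steps=[[[0, -0.25, 0.52, 0.08, 1], [0, 0, 0.52, 0, 1], [0, 0, 0.52, 0, 1], [0, 0, 0.52, 0, 1], [0, 0, 0.5, 0, 1]]])

```text
time_s: 3.05
ee_pos: [549.9, 32.1, 127.2]
ee_rot: [180.0, 0.1, 173.0]
force: [0.4, 0.6, 0.0]
gripper_width: 90.9
gripper_force: 0.0
```

Request:
send_rows(steps=[[[0, 0, 0, 0, 1], [0, 0, 0, 0, 1]]])

```text
time_s: 3.22
ee_pos: [549.6, 32.5, 127.3]
ee_rot: [-180.0, -0.0, 173.0]
force: [0.1, -0.2, -0.5]
gripper_width: 91.3
gripper_force: 0.0
```

Request:
send_rows(steps=[[[-0.02, 0.05, 0.05, 0, 1], [0, 0, 0, 0, 0], [0, 0, 0, 0, 0], [0, 0, 0, 0, 0], [0, 0, 0, 0, 0]]], squeeze=35)

```text
time_s: 3.63
ee_pos: [551.5, 35.2, 125.4]
ee_rot: [180.0, 0.1, 173.1]
force: [0.5, -0.3, 0.1]
gripper_width: 67.3
gripper_force: 0.0
```

Request:
send_rows(steps=[[[0, 0, 0, 0, 0], [0, 0, 0, 0, 0], [0, 0, 0, 0, 0], [0, 0, 0, 0, 0], [0, 0, 0, 0, 0]]])

```text
time_s: 4.05
ee_pos: [551.1, 35.1, 124.7]
ee_rot: [-180.0, -0.0, 173.1]
force: [0.5, -0.3, 0.4]
gripper_width: 45.8
gripper_force: 35.0
```

Request:
send_rows(steps=[[[0, 0, -0.2, 0, 0], [0, 0, -0.5, 0, 0], [0, 0, -0.6, 0, 0], [0, 0, -0.4, 0, 0], [0, 0, 0, 0, 0]]])

```text
time_s: 4.47
ee_pos: [553.2, 35.3, 196.4]
ee_rot: [179.9, 0.4, 173.1]
force: [0.6, 0.1, -2.0]
gripper_width: 46.2
gripper_force: 35.0
```

```bash
python3 - <<'E'
from m import *
f=load('top0');C=cloud(f);p=f['pixels'].astype(int)
m=(p[...,1]-p[...,0]>40)&(C[...,2]>20)&(C[...,0]<700);print('teal',rect(C[m]))
print(env.state()['ee_pos'],env.state()['gripper_width'])
E
python3 plan.py 509.5 -180.5 185 134 9 0
```

```text
teal (array([ 378.7, -311. ]), array([148.6, 865.4]), 19.4, 1352, array([ 55.5, 125.7, 160.7]))
[553.16440154  35.31355243 196.36547139] 46.159422157290436
[[0.05, -0.61, 0.03, 0.63, 0.0], [0.0, -0.61, 0.03, 0.63, 0.0], [-0.04, -0.61, 0.03, 0.63, 0.0], [-0.09, -0.6, 0.03, 0.63, 0.0], [-0.14, -0.6, 0.03, 0.63, 0.0]]
[[-0.18, -0.58, 0.03, 0.63, 0.0], [-0.22, -0.57, 0.03, 0.63, 0.0], [-0.27, -0.55, 0.03, 0.63, 0.0], [-0.31, -0.53, 0.03, 0.63, 0.0]]
```

Request:
send_rows(steps=[[[0.05, -0.61, 0, 0.63, 0], [0, -0.61, 0, 0.63, 0], [-0.04, -0.61, 0, 0.63, 0], [-0.09, -0.6, 0, 0.63, 0], [-0.14, -0.6, 0, 0.63, 0]]])

```text
time_s: 4.88
ee_pos: [525.7, -85.4, 191.4]
ee_rot: [-180.0, -0.1, 151.3]
force: [-0.5, -0.5, -2.7]
gripper_width: 46.0
gripper_force: 35.0
```

```bash
python3 - <<'E'
from m import *
P,c=box('top0',410,470,180,240,20,200);m=c[:,1]-c[:,0]>40;print('teal',rect(P[m]),P[m].min(0),P[m].max(0))
E
python3 plan.py 509.5 -180.5 185 134 4 0
```

```text
teal (array([ 394.3, -354.4]), array([112.1, 113.2]), 71.8, 1284, array([ 52.4, 125.3, 132.8])) [ 327.07128943 -423.54080011   20.30843138] [ 460.4895837  -285.95375043  141.21507326]
[[-0.2, -0.57, 0.04, 0.63, 0.0], [-0.24, -0.55, 0.04, 0.63, 0.0], [-0.28, -0.53, 0.04, 0.63, 0.0], [-0.32, -0.51, 0.04, 0.63, 0.0]]
```

Request:
send_rows(steps=[[[-0.2, -0.57, 0.2, 0.63, 0], [-0.24, -0.55, 0.25, 0.63, 0], [-0.28, -0.53, 0.25, 0.63, 0], [-0.32, -0.51, 0.25, 0.63, 0], [0, 0, 0, 0, 0]]])

```text
time_s: 5.3
ee_pos: [508.7, -182.6, 151.4]
ee_rot: [-179.7, -0.2, 133.8]
force: [-1.1, 0.5, -3.0]
gripper_width: 45.8
gripper_force: 35.0
```

```bash
python3 plan.py 509.1 -180.5 149 134 1 0
python3 - <<'E'
from h import *
grab('scene','s1');t=grab('top','t1')
a=cv2.imread('pics/s1.png')[200:390,230:480];b=cv2.imread('pics/t1.png')[60:250,300:550]
cv2.imwrite('pics/scan.png',np.hstack([cv2.resize(a,(400,304)),cv2.resize(b,(400,304))]))
E
```

```text
[[0.03, 0.04, 0.06, -0.02, 0.0]]
```

View pics/scan.png

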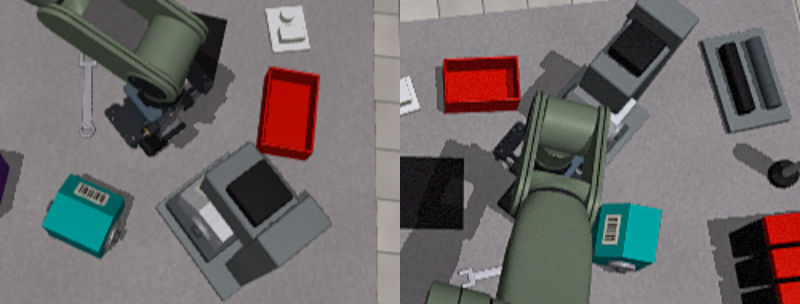

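The views show the held scanner at (160,135) left, mostly under the gripper, facing the housing's label side at (200,215). The press and teal box are clear of the arm. Next: a small correction, then a check of the scanner's attitude with wrist depth.

Request:
send_rows(steps=[[[0.02, 0.04, 0.05, 0, 0], [0, 0, 0, 0, 0], [0, 0, 0, 0, 0], [0, 0, 0, 0, 0], [0, 0, 0, 0, 0]]])

```text
time_s: 5.82
ee_pos: [512.2, -177.4, 153.0]
ee_rot: [180.0, 0.0, 134.2]
force: [-0.9, -0.2, -2.4]
gripper_width: 46.0
gripper_force: 35.0
```

Run:
```python
from m import *
s=env.state();e=s['ee_pos'];print(e,s['ee_rot'])
f=grab('wrist','wS');C=cloud(f).reshape(-1,3);Y=np.radians(s['ee_rot'][2])
x=-np.array([np.cos(Y),np.sin(Y)]);y=np.array([-x[1],x[0]])
def loc(P): d=P[:,:2]-e[:2];return np.c_[d@x,d@y,P[:,2]]
L=loc(C)
m=(abs(L[:,0])<70)&(abs(L[:,1])<19)&(L[:,2]>175)&(L[:,2]<205)
q=L[m];print(len(q),q.min(0),q.max(0))
A=np.c_[q[:,:2],np.ones(len(q))];r=np.linalg.lstsq(A,q[:,2],rcond=None)[0];print('tilt deg',np.degrees(r[:2]),'z0',r[2])
k=q[:,2]>180;print(rect(q[k]),np.percentile(q[:,0],[1,99]))
W=e[:2]+55*x;lab=np.array([616.8,-292.7]);d=lab-W;print('win->label along',d@x,'side',d@y)
```

```text
[ 512.20017068 -177.39427503  153.00010727] [1.79981675e+02 2.48696923e-02 1.34192568e+02]
11464 [-56.55659905 -18.98457731 175.02563767] [ 29.456206    18.99894998 193.18655201]
tilt deg [ 1.44647166 -0.10933817] z0 191.0411705642581
(array([-13.5,   0. ]), array([86., 38.]), 0.0, 11331, array([188.6, 190.9, 191.9])) [-56.28935319  27.56271848]
win->label along 100.58794702395289 side -5.378219566442937
```

Request:
send_rows(steps=[[[0, -0.13, 0.09, 0.03, 0], [0, 0, 0, 0, 0], [0, 0, 0, 0, 0], [0, 0, 0, 0, 0], [0, 0, 0, 0, 0]]])

```text
time_s: 6.28
ee_pos: [508.3, -181.6, 149.2]
ee_rot: [180.0, 0.0, 133.9]
force: [-0.0, -0.5, -2.8]
gripper_width: 45.7
gripper_force: 35.0
```

Request:
send_rows(steps=[[[0, 0, 0, 0, 0], [0, 0, 0, 0, 0], [0, 0, 0, 0, 0], [0, 0, 0, 0, 0], [0, 0, 0, 0, 0]]])

```text
time_s: 6.7
ee_pos: [508.2, -181.5, 149.1]
ee_rot: [180.0, -0.0, 133.9]
force: [-0.4, -0.4, -4.0]
gripper_width: 45.8
gripper_force: 35.0
```

Request:
send_rows(steps=[[[0, 0, 0, 0, 0], [0, 0, 0, 0, 0], [0, 0, 0, 0, 0], [0, 0, 0, 0, 0], [0, 0, 0, 0, 0]]])

```text
time_s: 7.12
ee_pos: [508.2, -181.5, 149.1]
ee_rot: [180.0, -0.0, 133.9]
force: [-0.6, 0.0, -3.4]
gripper_width: 46.2
gripper_force: 35.0
```

Request:
send_rows(steps=[[[0, 0, 0, 0, 0], [0, 0, 0, 0, 0], [0, 0, 0, 0, 0], [0, 0, 0, 0, 0], [0, 0, 0, 0, 0]]])

```text
time_s: 7.53
ee_pos: [508.2, -181.6, 149.1]
ee_rot: [180.0, -0.0, 133.9]
force: [0.1, -0.1, -3.0]
gripper_width: 45.6
gripper_force: 35.0
```

Request:
send_rows(steps=[[[0, 0, 0, 0, 0], [0, 0, 0, 0, 0], [0, 0, 0, 0, 0], [0, 0, 0, 0, 0], [0, 0, 0, 0, 0]]])

```text
time_s: 7.95
ee_pos: [508.2, -181.5, 149.1]
ee_rot: [180.0, -0.0, 133.9]
force: [-0.9, 0.6, -3.3]
gripper_width: 45.7
gripper_force: 35.0
```

```bash
python3 plan.py 551 35 180 173.1 10 0
```

```text
[[0.32, 0.45, -0.08, -0.57, 0.0], [0.28, 0.47, -0.08, -0.57, 0.0], [0.25, 0.49, -0.08, -0.57, 0.0], [0.22, 0.51, -0.08, -0.57, 0.0], [0.18, 0.52, -0.08, -0.57, 0.0]]
[[0.15, 0.53, -0.08, -0.57, 0.0], [0.11, 0.54, -0.08, -0.57, 0.0], [0.07, 0.55, -0.08, -0.57, 0.0], [0.03, 0.55, -0.08, -0.57, 0.0], [-0.0, 0.55, -0.08, -0.57, 0.0]]
```

Request:
send_rows(steps=[[[0.32, 0.45, -0.1, -0.57, 0], [0.28, 0.47, -0.2, -0.57, 0], [0.25, 0.49, -0.2, -0.57, 0], [0.22, 0.51, -0.2, -0.57, 0], [0.18, 0.52, -0.1, -0.57, 0]]])

```text
time_s: 8.37
ee_pos: [530.0, -72.5, 182.2]
ee_rot: [180.0, 0.1, 153.7]
force: [0.2, -0.3, -3.1]
gripper_width: 45.9
gripper_force: 35.0
```

Request:
send_rows(steps=[[[0.15, 0.53, 0, -0.57, 0], [0.11, 0.54, 0, -0.57, 0], [0.07, 0.55, 0, -0.57, 0], [0.03, 0.55, 0, -0.57, 0], [0, 0.55, 0, -0.57, 0]]])

```text
time_s: 8.78
ee_pos: [550.8, 35.9, 181.2]
ee_rot: [180.0, 0.0, 173.3]
force: [0.3, -0.5, -3.1]
gripper_width: 45.7
gripper_force: 35.0
```

Request:
send_rows(steps=[[[0, 0, 0, 0, 0], [0, 0, 0.3, 0, 0], [0, 0, 0.3, 0, 0], [0, 0, 0, 0, 0], [0, 0, 0, 0, 0]]])

```text
time_s: 9.2
ee_pos: [550.2, 34.5, 156.7]
ee_rot: [-180.0, -0.1, 173.1]
force: [0.5, 0.4, -2.6]
gripper_width: 45.5
gripper_force: 35.0
```

Request:
send_rows(steps=[[[0, 0, 0.3, 0, 0], [0, 0, 0.25, 0, 0], [0, 0, 0.1, 0, 0], [0, 0, 0.06, 0, 0], [0, 0, 0, 0, 0]]])

```text
time_s: 9.62
ee_pos: [550.5, 34.7, 128.4]
ee_rot: [-180.0, -0.0, 173.1]
force: [0.1, -0.4, -2.7]
gripper_width: 46.2
gripper_force: 35.0
```

Request:
send_rows(steps=[[[0, 0, 0.04, 0, 0], [0, 0, 0, 0, 0], [0, 0, 0, 0, 0]]])

```text
time_s: 9.87
ee_pos: [550.9, 34.8, 127.5]
ee_rot: [180.0, 0.0, 173.1]
force: [0.7, -0.2, -3.6]
gripper_width: 45.9
gripper_force: 35.0
```

Request:
send_rows(steps=[[[0, 0, 0.04, 0, 0], [0, 0, 0, 0, 0], [0, 0, 0, 0, 0]]])

```text
time_s: 10.12
ee_pos: [550.6, 34.8, 125.6]
ee_rot: [180.0, 0.0, 173.1]
force: [-0.1, 0.5, -2.7]
gripper_width: 45.7
gripper_force: 35.0
```

Request:
send_rows(steps=[[[0, 0, 0.03, 0, 0], [0, 0, 0, 0, 0], [0, 0, 0, 0, 0]]])

```text
time_s: 10.37
ee_pos: [551.0, 34.8, 124.7]
ee_rot: [180.0, 0.0, 173.1]
force: [0.5, -0.1, 0.5]
gripper_width: 45.7
gripper_force: 35.0
```

Contact: the scanner's weight is off the wrist. I'll release it and rise.

Request:
send_rows(steps=[[[0, 0, 0.01, 0, 0.6], [0, 0, 0, 0, 0.7], [0, 0, 0, 0, 0.8], [0, 0, 0, 0, 1], [0, 0, 0, 0, 1]]])

```text
time_s: 10.78
ee_pos: [550.8, 34.8, 124.0]
ee_rot: [180.0, 0.0, 173.1]
force: [0.2, -0.4, 0.7]
gripper_width: 76.2
gripper_force: 0.0
```

Request:
send_rows(steps=[[[0, 0, 0, 0, 1], [0, 0, 0, 0, 1], [0, 0, 0, 0, 1], [0, 0, -0.3, 0, 1], [0, 0, -0.6, 0, 1]]])

```text
time_s: 11.2
ee_pos: [548.6, 34.7, 157.6]
ee_rot: [-179.9, -0.4, 173.1]
force: [0.2, 0.9, 0.9]
gripper_width: 91.3
gripper_force: 0.0
```

Request:
send_rows(steps=[[[0, 0, -0.8, 0, 1], [0, 0, -0.8, 0, 1], [0, 0, -0.8, 0, 1], [0, 0, 0, 0, 1], [0, 0, 0, 0, 1]]])

```text
time_s: 11.62
ee_pos: [551.6, 34.8, 258.0]
ee_rot: [180.0, 0.3, 173.1]
force: [0.8, -0.6, -0.3]
gripper_width: 91.5
gripper_force: 0.0
```

Run:
```python
from m import *
f=grab('wrist','wD');e=env.state()['ee_pos'];print(e)
C=cloud(f).reshape(-1,3);P=C[(C[:,2]>150)&(C[:,2]<175)&(np.hypot(C[:,0]-551,C[:,1]-34)<75)]
print(rect(P))
# pedal from top/scene: tilted plate plane
for s,b in(('top0',(215,272,160,230)),('scene0',(310,376,130,180)),('wA',(400,490,85,230))):
    P,c=box(s,*b,40,110);print(s,rect(P))
    q=P[(P[:,2]>46)];A=np.c_[q[:,:2],np.ones(len(q))];r=np.linalg.lstsq(A,q[:,2],rcond=None)[0];res=abs(A@r-q[:,2]);k=res<4
    r=np.linalg.lstsq(A[k],q[k,2],rcond=None)[0];print('  slope',r[:2],'dir up',np.degrees(np.arctan2(r[1],r[0])),'angle',np.degrees(np.arctan(np.hypot(*r[:2]))),rect(q[k]))
    P,c=box(s,*b,7,17);P=P[(c.max(1)<200)]; print('  base',rect(P[(P[:,0]>410)&(P[:,0]<630)&(P[:,1]>210)&(P[:,1]<350)]))
```

```text
[550.55618921  34.79730522 256.03118515]
(array([550.9,  35. ]), array([ 47.9, 112.1]), 82.7, 5865, array([158.9, 162.5, 163.9]))
top0 (array([522.1, 285.1]), array([120.4, 171.1]), 88.5, 1182, array([41.8, 64.8, 85. ]))
  slope [-0.31080804  0.01370523] dir up 177.47514991102926 angle 17.281443461924265 (array([507.7, 286.4]), array([103.8, 142.4]), 86.0, 699, array([47.9, 67.7, 84.4]))
  base (array([518., 280.]), array([207.2, 139.7]), 0.0, 472, array([ 7.7, 11.5, 16.4]))
scene0 (array([523.9, 282.3]), array([122.6, 171.8]), 88.1, 1096, array([41.9, 62.8, 85.4]))
  slope [-0.29929662  0.01244861] dir up 177.61827557631722 angle 16.675870740535625 (array([512.1, 278.3]), array([115.6, 145.5]), 89.3, 613, array([48.4, 67.5, 84.9]))
  base (array([524.1, 272.5]), array([128.9, 208.3]), 86.9, 463, array([ 7.8, 12. , 16.2]))
wA (array([525.5, 282. ]), array([118.2, 173.4]), 87.8, 6662, array([42. , 66.8, 82.9]))
  slope [-0.33224447  0.0163796 ] dir up 177.17761217386547 angle 18.39960053854739 (array([505.4, 281.5]), array([ 89.6, 127.6]), 88.7, 5197, array([48. , 69.6, 83.2]))
  base (array([523.3, 279.4]), array([117.8, 191.3]), 87.6, 2414, array([ 8.9, 10.7, 12.4]))
```

The scanner is standing on the mat within 1 mm of its old pose, with its head top still at 164. Next is the pedal tread at about (480,281.5).

```bash
python3 plan.py 480 281.5 200 177.5 7 0;python3 plan.py 480 281.5 90 177.5 4 0 480 281.5 200 177.5
```

```text
[[0.36, 0.84, 0.2, -0.09, 0.0], [0.35, 0.85, 0.2, -0.09, 0.0], [0.34, 0.85, 0.2, -0.09, 0.0], [0.33, 0.86, 0.2, -0.09, 0.0], [0.32, 0.86, 0.2, -0.09, 0.0]]
[[0.31, 0.86, 0.2, -0.09, 0.0], [0.3, 0.87, 0.2, -0.09, 0.0]]
[[0.0, 0.0, 0.69, -0.0, 0.0], [0.0, 0.0, 0.69, -0.0, 0.0], [0.0, 0.0, 0.69, -0.0, 0.0], [0.0, 0.0, 0.69, -0.0, 0.0]]
```

Request:
send_rows(steps=[[[0.36, 0.84, 0, -0.09, 0], [0.35, 0.85, 0.1, -0.09, 0], [0.34, 0.85, 0.2, -0.09, 0], [0.33, 0.86, 0.3, -0.09, 0], [0.32, 0.86, 0.3, -0.09, 0]]], squeeze=20)

```text
time_s: 12.08
ee_pos: [498.2, 212.2, 217.8]
ee_rot: [-179.9, -0.1, 176.2]
force: [0.2, -0.2, -0.5]
gripper_width: 60.8
gripper_force: 0.0
```

Request:
send_rows(steps=[[[0.31, 0.86, 0.3, -0.09, 0], [0.3, 0.87, 0.2, -0.09, 0], [0, 0, 0.5, 0, 0], [0, 0, 0.5, 0, 0], [0, 0, 0, 0, 0]]])

```text
time_s: 12.5
ee_pos: [475.8, 280.5, 154.3]
ee_rot: [-179.6, -0.6, 177.5]
force: [-0.7, 0.3, 0.3]
gripper_width: 27.5
gripper_force: 0.0
```

Run:
```python
from m import *
s=env.state();print(s['ee_pos'],s['ee_rot'],s['gripper_width'])
grab('wrist','wP');grab('scene','sP')
a=cv2.imread('pics/wP.png');b=cv2.imread('pics/sP.png')[60:260,230:480]
cv2.imwrite('pics/ped.png',np.hstack([cv2.resize(a,(400,250)),cv2.resize(b,(312,250))]))
```

```text
[475.7773082  280.54219503 154.29461015] [-179.64162236   -0.57610628  177.54242989] 27.53565085682854
```

View pics/ped.png

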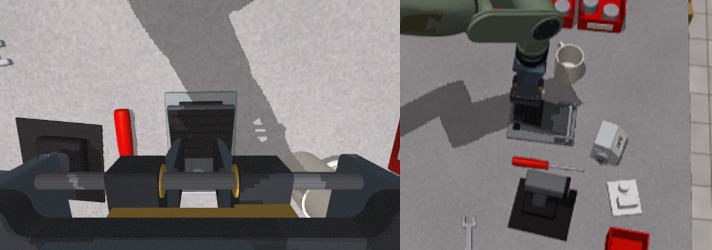

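The fingers, nearly shut, are above the ribbed tread at (200,150). The mug at (315,180) stays below the gripper body. Descending.

Request:
send_rows(steps=[[[-0.05, 0.02, 0.4, 0, 0], [0, 0, 0.5, 0, 0], [0, 0, 0.4, 0, 0], [0, 0, 0.3, 0, 0], [0, 0, 0, 0, 0]]])

```text
time_s: 13.02
ee_pos: [480.9, 281.2, 94.5]
ee_rot: [-179.9, -0.2, 177.4]
force: [-0.8, 0.3, 0.1]
gripper_width: 0.8
gripper_force: 0.0
```

Request:
send_rows(steps=[[[0, 0, 0.2, 0, 0], [0, 0, 0.2, 0, 0], [0, 0, 0.2, 0, 0], [0, 0, 0.15, 0, 0], [0, 0, 0, 0, 0]]])

```text
time_s: 13.43
ee_pos: [481.1, 282.5, 65.7]
ee_rot: [180.0, -0.1, 177.4]
force: [-2.0, 0.4, 8.3]
gripper_width: 0.6
gripper_force: 2.9
```

Request:
send_rows(steps=[[[0, 0, 0.15, 0, 0], [0, 0, 0.15, 0, 0], [0, 0, 0.15, 0, 0], [0, 0, 0.1, 0, 0], [0, 0, 0, 0, 0]]])

```text
time_s: 13.85
ee_pos: [479.8, 282.7, 44.1]
ee_rot: [180.0, -0.2, 177.4]
force: [-6.5, 2.3, 9.1]
gripper_width: 0.8
gripper_force: 4.4
```

Request:
send_rows(steps=[[[0, 0, 0.03, 0, 0], [0, 0, 0, 0, 0], [0, 0, 0, 0, 0]]])

```text
time_s: 14.1
ee_pos: [479.8, 282.7, 43.6]
ee_rot: [180.0, -0.2, 177.4]
force: [-6.6, 2.4, 9.3]
gripper_width: 0.5
gripper_force: 4.5
```

Request:
send_rows(steps=[[[0, 0, 0.05, 0, 0], [0, 0, 0, 0, 0], [0, 0, 0, 0, 0]]])

```text
time_s: 14.35
ee_pos: [479.8, 282.7, 41.8]
ee_rot: [180.0, -0.2, 177.4]
force: [-7.1, 1.5, 10.2]
gripper_width: 0.6
gripper_force: 5.1
```

Request:
send_rows(steps=[[[0, 0, 0.05, 0, 0], [0, 0, 0, 0, 0], [0, 0, 0, 0, 0]]])

```text
time_s: 14.6
ee_pos: [479.8, 282.7, 41.1]
ee_rot: [180.0, -0.2, 177.4]
force: [-9.4, 0.1, 18.0]
gripper_width: 0.4
gripper_force: 9.3
```

Force has jumped to 18 N at z = 41, so the pedal is at its stop. One slight extra press, then hold over a second.

Request:
send_rows(steps=[[[0, 0, 0.04, 0, 0], [0, 0, 0, 0, 0], [0, 0, 0, 0, 0], [0, 0, 0, 0, 0], [0, 0, 0, 0, 0]]])

```text
time_s: 15.02
ee_pos: [479.8, 282.7, 41.0]
ee_rot: [179.9, -0.1, 177.4]
force: [-12.6, -1.7, 28.1]
gripper_width: 0.7
gripper_force: 14.1
```

Request:
send_rows(steps=[[[0, 0, 0, 0, 0], [0, 0, 0, 0, 0], [0, 0, 0, 0, 0], [0, 0, 0, 0, 0], [0, 0, 0, 0, 0]]])

```text
time_s: 15.43
ee_pos: [479.8, 282.7, 41.0]
ee_rot: [179.9, -0.1, 177.4]
force: [-11.2, -1.0, 28.1]
gripper_width: 0.4
gripper_force: 14.1
```

Request:
send_rows(steps=[[[0, 0, 0, 0, 0], [0, 0, 0, 0, 0], [0, 0, 0, 0, 0], [0, 0, 0, 0, 0], [0, 0, 0, 0, 0]]])

```text
time_s: 15.85
ee_pos: [479.7, 282.7, 41.0]
ee_rot: [180.0, -0.1, 177.4]
force: [-11.8, -1.6, 28.5]
gripper_width: 0.8
gripper_force: 14.1
```

Request:
send_rows(steps=[[[0, 0, 0, 0, 0], [0, 0, 0, 0, 0], [0, 0, 0, 0, 0], [0, 0, 0, 0, 0], [0, 0, 0, 0, 0]]])

```text
time_s: 16.27
ee_pos: [479.8, 282.7, 41.0]
ee_rot: [179.9, -0.1, 177.4]
force: [-11.7, -1.8, 28.2]
gripper_width: 0.7
gripper_force: 14.1
```

Request:
send_rows(steps=[[[0, 0, -0.1, 0, 0], [0, 0, -0.2, 0, 0], [0, 0, -0.2, 0, 0], [0, 0, -0.25, 0, 0], [0, 0, -0.3, 0, 0]]])

```text
time_s: 16.68
ee_pos: [483.8, 282.9, 80.7]
ee_rot: [179.9, 0.3, 177.5]
force: [0.8, -0.1, 1.0]
gripper_width: 0.4
gripper_force: 0.0
```

Request:
send_rows(steps=[[[0, 0, -0.6, 0, 0], [0, 0, -0.8, 0, 0], [0, 0, -0.8, 0, 0], [0, 0, -0.8, 0, 0], [0, 0, 0, 0, 0]]])

```text
time_s: 17.1
ee_pos: [484.9, 284.1, 206.1]
ee_rot: [179.6, 0.6, 177.4]
force: [0.5, 0.8, 0.1]
gripper_width: 0.2
gripper_force: 0.0
```

Request:
send_rows(steps=[[[0.8, 0, 0, 0, 0], [0.8, 0, 0, 0, 0], [0.6, 0, 0, 0, 0], [0, 0, 0, 0, 0], [0, 0, 0, 0, 0]]])

```text
time_s: 17.52
ee_pos: [393.0, 286.3, 199.3]
ee_rot: [180.0, 0.0, 177.5]
force: [-0.5, 0.6, 0.5]
gripper_width: 0.4
gripper_force: 0.0
```

Run:
```python
from m import *
grab('scene','sF');grab('top','tF')
for s,b in(('scene0',(310,376,130,180)),('sF',(310,376,130,180))):
    P,c=box(s,*b,46,110);print(s,'pedal',rect(P))
for s,b in(('top0',(285,350,135,212)),('tF',(285,350,135,212)),('scene0',(312,378,185,255)),('sF',(312,378,185,255))):
    print(s,'head',rect(box(s,*b,150,175)[0]))
for s,b in(('scene0',(325,440,285,390)),('sF',(325,440,285,390))): print(s,'gbtop',rect(box(s,*b,186,200)[0]))
cv2.imwrite('pics/final.png',cv2.imread('pics/sF.png'))
```

```text
scene0 pedal (array([522.2, 277.4]), array([169.7, 115.3]), 0.1, 912, array([47.8, 68.2, 86.1]))
sF pedal (array([523.5, 278.7]), array([117.9, 170.8]), 88.0, 917, array([47.4, 68.2, 85.4]))
top0 head (array([547.2,  36.7]), array([ 44. , 108.5]), 83.4, 518, array([157. , 162.4, 168.2]))
tF head (array([547.8,  36.5]), array([ 44. , 110.3]), 83.6, 517, array([156.5, 162.5, 168. ]))
scene0 head (array([549.6,  33.2]), array([ 49.3, 111.6]), 82.6, 534, array([155.6, 164. , 169.7]))
sF head (array([549.7,  33.7]), array([ 49.4, 111.1]), 82.9, 533, array([156.3, 163.9, 169.4]))
scene0 gbtop (array([ 647.2, -387.2]), array([ 26.7, 144.4]), 43.7, 274, array([186.9, 190.8, 197. ]))
sF gbtop (array([ 645.3, -387.4]), array([ 27.1, 147.6]), 41.9, 274, array([186.6, 190.9, 195.8]))
```

View pics/final.png

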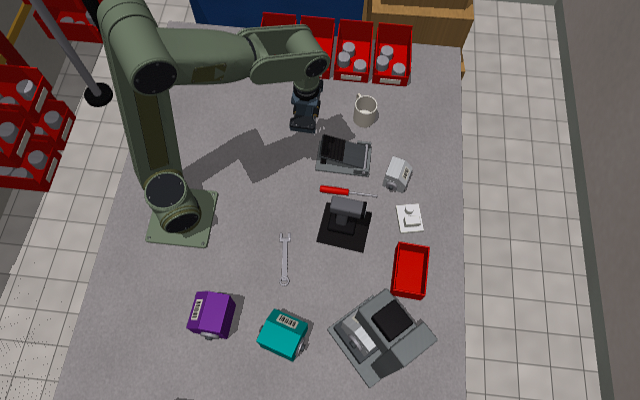

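The final view shows the scanner standing on its mat (347,215), the pedal fully up (345,155), the housing in the press (360,335) and the bystanders where they were. The arm is clear of everything.

```bash
python3 -c "
from workcell import env
print(env.job_done())"
```

```text
the job is handed in; nothing more can be done
None
```

I held the scanner steady at the label from about 10 cm, set it back on its mat, pressed the pedal to its stop for over a second and let it come fully up, then handed the job in at about 17.5 s; no verdict came back.

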